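# Sort left- and right-hand actuator brackets off the wash stand

## Robot

A 6-joint arm with a two-finger parallel gripper is mounted at the origin on a cart in front of the work surface, level with it; the furniture and walls round the work are solid. World frame = base frame: x ahead of the robot, y to its left, z up, the work surface at z = 0. Lengths are in mm, angles in rad, forces in N, time in s.
With the tool pointing down it reaches from about 325 to 775 mm from the base axis. Payload 9.3 kg.
Tool frame: the origin (TCP) lies midway between the tips of the shut fingers; the grasp point (between the pads) lies 19 mm behind it (tcp_to_grasp is the distance from the TCP to the grasp point, in mm); z points along the fingers, y is the line along which they close (so a half turn about z gives the same grasp; the last joint's range is limited). The gripper opens to 85 mm and grips with 20 to 120 N. Pads are 22 mm wide; open, the fingers measure 114 mm over their backs; the gripper's body (76 mm by 85 mm) begins 54 mm behind the grasp point. The pads swing forward as they close: fully open they stand 13 mm farther back than shut.
Start: joints at [-1.328, 0.259, 0.021, 1.334, 0, 1.418], TCP at [212.044, -507.478, 231.279] pointing down, gripper open.
Joint ranges: [-3.04, 3.04], [-0.91, 1.82], [-1.04, 1.36], [-1.92, 1.95], [-1.52, 1.45], [-3.14, 3.14]. Speed limits (rad/s): [2.22, 2.22, 2.79, 3.14, 3.14, 3.14].

## Interface

Orientations are given as [roll, pitch, yaw] about the fixed x, y, z axes, in that order (R = Rz(yaw) Ry(pitch) Rx(roll)).
In Python, from rig import observe, snapshot, camera_params, hand_in, boxes_of, cut_out, tcp_to_grasp gives the robot as it stands.
- The arm moves only by the shell command python3 -m jog 'ROWS' [FORCE]. ROWS is JSON, a list of rows, each a list of 5 numbers: the finger opening in m, from 0 to 0.0854, then the shift along the tool's x, y, z in m, then the turn about the tool's z in rad. In form: [[hand, x, y, z, twist], ...]. A call has 1 to 10 rows; each row shifts and turns the commanded pose from where the row before left it, along the tool's axes as they then stand; what a row does not reach is not made up. A row lasts 1/10 s, in which the tool goes at most 50 mm and 8.59 degrees, less where a joint would pass 70% of its speed; a pose out of reach is approached as far as the arm can. A call with a gripper value outside its range is refused whole. The fingers move at their own pace and stop on an object; FORCE is the grip in N (left out, the last holds). Time passes only in rows, so rows that do not move let the fingers close. It gives the time, the measured TCP pose, the force, the opening and the grip force at its end, in the units of the state.
- observe(): the state, without advancing time (a new reading comes with each control period).
- snapshot(name): name is "scene" or "top"; returns (picture, depth): 480x640x3 uint8, red, green, blue; 480x640 float32, mm along the optical axis (not along the pixel's ray), 0 where there is no reading.
- camera_params(name): a dict with "vertical_fov" (degrees; the focal length in pixels is half the picture's height over the tangent of half this angle, whatever the lens; pixels are square), "cx", "cy" (the principal point, pixels), "extrinsics" (4x4, takes a point from world to camera coordinates). Camera axes: x right, y down, z forward; pixel columns grow to the right and rows downward; lengths in mm; the calibration is good to about 2 mm. A picture is of the moment at which its call begins. camera_params takes no time and is no camera call.
- hand_in(): hands the job in; it is judged then, once.
Trained networks look in the newest picture that a camera, given by its name, has taken for a name from the list of things; names that differ only in an ending like _2 or _b are one class to them, and where a whole thing is asked for, a point or a joint stands for the part that bears it (a point fixed in the world has none). Each returns a list of dicts, best first, with "score" (0 to 1); they miss things now and then, are a little off and sometimes report something else, mostly with a low value. They report only what shows in the picture. A call takes as long as a camera call.
- boxes_of(target, camera): "xyz" ([x, y, z] in mm, in world coordinates, good to about 4 mm: the middle of the surface that is visible of it).
- cut_out(target, camera): "region" (480x640 bool, what is visible of it).
The state is a dict: "time": time; "joints": joint angles; "joint_vel": joint speeds; "effort": joint torques, N m; "tcp_pos": TCP position; "ee_rot": TCP orientation; "force": force on the tool from outside, world axes, zero at the start; "moment": the same for the moment, N m; "grip_width": finger opening in mm; "grip_force": force on a finger pad.
Only numpy, scipy, OpenCV 4.12 (cv2) and the standard library are available. Lean on these libraries where they do the work, as an engineer would, in place of code of your own. Each camera call takes 0.05 s, during which the arm holds its last target. There are 200 camera calls.

## Task

Take the three actuator brackets off the pins of the wash stand and sort them by handedness: the left-hand ones into the small yellow bin, the right-hand one into the small blue bin (standing on its hub with its long arm pointing away from you, a left-hand bracket's end tab turns to the left). One of them has rusted onto its pin: feel for it with a gentle pull, and work it free by twisting it to and fro while drawing it up, keeping the stand down on the bench at both ends all the time. Let go of every bracket and leave the other things on the bench where they are.

Things in the scene. Friction and masses are not known exactly. Their poses are not given: they have to be found in the camera images.
- bracket_left_1: left-hand cast actuator bracket, 0.11 kg, upright on one of the 3 pins. Origin: centre of the hub's underside; z up. Hub 31 mm dia, 30 high, with an 18 mm blind socket 24 deep. Web 8 mm thick on it, over the socket axis, along its x from -14 to +46, z 28 to 62: grip it over the hub, fingertips above z 31. Tab at the far end 7 thick, turned to +y (arm away from you: left), to y +25
- bracket_left_2: left-hand cast actuator bracket, 0.11 kg, upright on one of the 3 pins. Origin: centre of the hub's underside; z up. Hub 31 mm dia, 30 high, with an 18 mm blind socket 24 deep. Web 8 mm thick on it, over the socket axis, along its x from -14 to +46, z 28 to 62: grip it over the hub, fingertips above z 31. Tab at the far end 7 thick, turned to +y (arm away from you: left), to y +25
- bracket_right: right-hand cast actuator bracket, 0.11 kg, upright on one of the 3 pins. Origin: centre of the hub's underside; z up. Hub 31 mm dia, 30 high, with an 18 mm blind socket 24 deep. Web 8 mm thick on it, over the socket axis, along its x from -14 to +46, z 28 to 62: grip it over the hub, fingertips above z 31. Tab at the far end 7 thick, turned to -y (arm away from you: right), to y -25
- bin_yellow: small yellow open plastic bin for left-hand brackets, fixed to the bench, 160 (x) x 124 (y) x 62 mm high, walls and floor 3 mm; the wall at -x is lowered to 40 mm and so are the first 36 mm of the side walls. Origin: centre of its underside, x along its length towards the high back wall, z up
- bin_blue: small blue open plastic bin for right-hand brackets, fixed to the bench, 160 (x) x 124 (y) x 62 mm high, walls and floor 3 mm; the wall at -x is lowered to 40 mm and so are the first 36 mm of the side walls. Origin: centre of its underside, x along its length towards the high back wall, z up
- stand: wash stand: loose dark steel plate 110 (x) x 256 (y) x 12 mm, 2.3 kg, flat on the bench, with three upright pins, 15 mm dia, 18 mm high, at y = -90, 0, +90 mm. Origin: centre of its underside, z up. Two brackets lift straight off; the third is rusted on: which cannot be seen, only felt (a straight pull of 20 to 30 N to slip; about 15 N tips the plate up)
- pin_2 (a point): foot of the middle pin, on the plate's top. Rust acts as plain rubbing friction along the lower 12 mm of the tight pin: while its bracket is being turned about the pin, a few newtons draw it up (say swings of 0.4 rad to each side of the start, 1 to 3 mm of lift in each); it holds again when turning stops
- stand_end_a (a point): middle of the underside edge at the plate's +y end (stand frame: 0, +128, 0 mm); shows whether that end has lifted
- stand_end_b (a point): middle of the underside edge at the plate's -y end (stand frame: 0, -128, 0 mm)
- caliper: bystander: digital caliper lying flat, 249 mm long
- spanner: bystander: steel combination spanner lying flat, 165 mm long; origin at its open end
- hex_key: bystander: dark hex key lying flat, 94 mm long
- thrust_ring: bystander: flat steel ring, 56 mm in diameter, 8 mm high

How it is judged:
By the outcome, as a careful person would: the job done as asked, in the order asked, and still so for the second after the job is handed in, with the robot touching nothing.
It also fails if it takes over 72 s, if anything falls off the work surface, if the arm or the gripper's body presses on something with over 40 N, if the wrist force passes 120 N, or if a joint passes its speed limit or range.

## Working session

There is one attempt and no reset: what is moved stays moved. The work goes in short steps, Python scripts to look and compute and a shell command to move; the robot and the scene stay as the last step left them, time stands still between calls to the robot, and variables do not carry over. Pictures are saved under pics/ and viewed, at most 10 in all, crops included, and the job is handed in when it is done.

```bash
mkdir -p pics; ls
python3 - <<'E'
from rig import *
import cv2,numpy as np
print(observe())
for n in("scene","top"):
    p,d=snapshot(n); cv2.imwrite(f"pics/{n}0.png",p[:,:,::-1]); np.save(f"pics/{n}0.npy",d)
    print(n,camera_params(n))
    for t in("bracket_left_1","bracket_right","bin_yellow","bin_blue","stand","pin_2"):
        print(t,[(np.round(b["xyz"]).tolist(),round(b["score"],2)) for b in boxes_of(t,n)])
print(tcp_to_grasp)
E
```

```text
pics
{'time': 0.0, 'joints': array([-1.32758480e+00,  2.59222703e-01,  2.07657006e-02,  1.33368620e+00,
       -1.05690351e-05,  1.41820524e+00]), 'joint_vel': array([ 0.00083756,  0.00129792, -0.00014344, -0.0005689 ,  0.00041149,
        0.00037284]), 'effort': array([-6.32106221e-04, -5.55635154e+01,  3.44531929e+01,  1.37623088e-02,
       -2.67592750e-04,  1.67666576e-05]), 'tcp_pos': array([ 211.98325232, -507.21354409,  230.6511342 ]), 'ee_rot': array([-3.14025982e+00, -1.94278534e-04,  3.95802497e-01]), 'force': array([-0.69167035,  0.18993094, -0.05290896]), 'moment': array([-0.03019581,  0.06032767, -0.03970173]), 'grip_force': 0.0, 'grip_width': 85.47354013389186}
scene {'vertical_fov': 43.086855046351644, 'cx': 316.81002288809816, 'cy': 242.4090533383948, 'extrinsics': array([[-5.88867196e-01, -8.08224994e-01, -2.79007606e-03,
         3.24528058e+02],
       [-5.54673120e-01,  4.06637044e-01, -7.25936667e-01,
         2.91455869e+02],
       [ 5.87854707e-01, -4.25932709e-01, -6.87755895e-01,
         1.37523245e+03],
       [ 0.00000000e+00,  0.00000000e+00,  0.00000000
[... 406 characters left out ...]
ics': array([[-4.24754535e-01, -9.05249433e-01, -1.03464303e-02,
         2.35806476e+02],
       [-8.27569248e-01,  3.92888706e-01, -4.00958357e-01,
         4.39529456e+02],
       [ 3.67032321e-01, -1.61746493e-01, -9.16037853e-01,
         1.69309902e+03],
       [ 0.00000000e+00,  0.00000000e+00,  0.00000000e+00,
         1.00000000e+00]])}
bracket_left_1 [([502.0, 46.0, 58.0], 0.56), ([610.0, -94.0, 53.0], 0.47)]
bracket_right [([554.0, -24.0, 65.0], 0.72)]
bin_yellow [([568.0, -274.0, 35.0], 0.59)]
bin_blue [([445.0, 292.0, 1.0], 0.7), ([567.0, -272.0, 38.0], 0.16)]
stand [([562.0, -8.0, 12.0], 0.72)]
pin_2 [([560.0, -5.0, 13.0], 0.87), ([607.0, -96.0, 55.0], 0.36)]
18.700000000000003
```

Run:
```python
import cv2
for n in("scene","top"):
    p=cv2.imread(f"pics/{n}0.png")
    cv2.imwrite(f"pics/{n}0b.png",cv2.resize(p,(800,600)))
```

```text
(no output)
```

View pics/top0b.png

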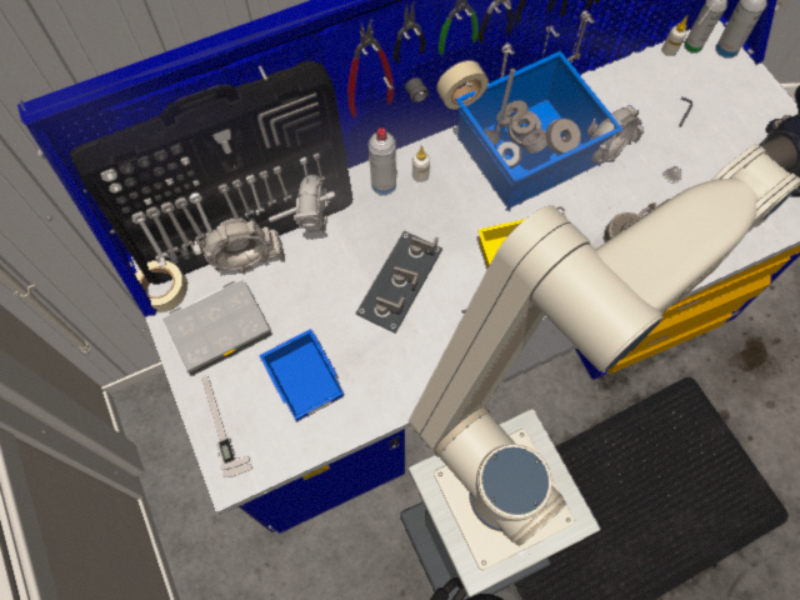

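View pics/scene0b.png

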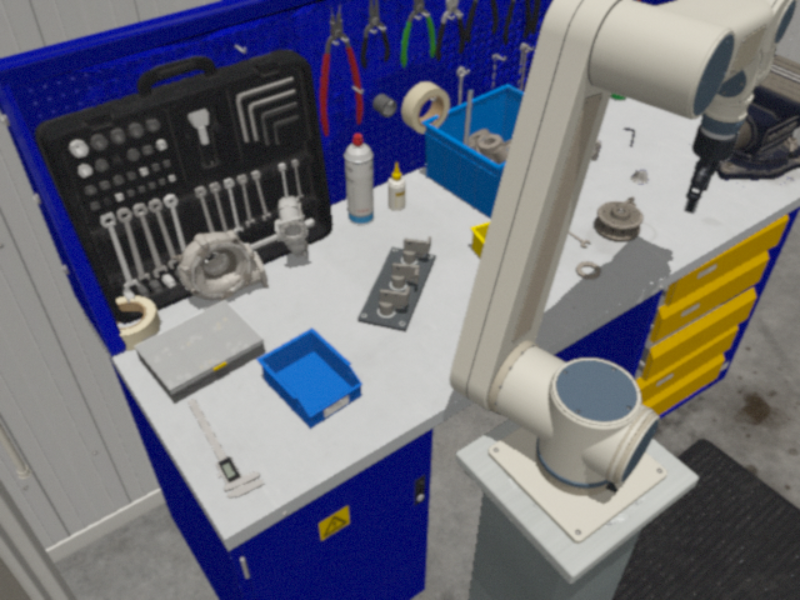

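The top picture shows the stand at about (400,280), with three L-shaped brackets, and the blue bin at (300,373). The arm mostly hides the yellow bin at (500,240). I'll fit the bracket poses from the depth next.

```bash
cat > fit.py <<'E'
import numpy as np,cv2
from rig import *
def cloud(n,d,reg=None):
    c=camera_params(n);f=240/np.tan(np.radians(c["vertical_fov"]/2))
    v,u=np.nonzero((d>0)&(True if reg is None else reg));z=d[v,u]
    P=np.c_[(u-c["cx"])/f*z,(v-c["cy"])/f*z,z];E=c["extrinsics"]
    return (P-E[:3,3])@E[:3,:3], u,v
def lshape(s): # outline sampled distance: return indicator fn
    def inside(q):
        x,y=q[:,0],q[:,1]*s
        def box(a,b,c,d): # signed dist outside
            return np.hypot(np.maximum(np.maximum(a-x,x-b),0),np.maximum(np.maximum(c-y,y-d),0))
        return np.minimum(box(-14,46,-4,4),box(39,46,-4,25))
    return inside
g=np.stack(np.meshgrid(np.arange(-14,47,2),np.arange(-4,26,2)),-1).reshape(-1,2).astype(float)
g=g[(abs(g[:,1])<=4)|(g[:,0]>=39)]
from scipy.spatial import cKDTree
from scipy.optimize import minimize
def fit(P,s):
    best=None;T=cKDTree(P)
    G=g*[1,s]
    def cost(p):
        c,sn=np.cos(p[2]),np.sin(p[2]);R=np.array([[c,-sn],[sn,c]])
        a=lshape(s)((P-p[:2])@R);b=T.query(G@R.T+p[:2])[0]
        return np.mean(np.minimum(a,15)**2)+np.mean(np.minimum(b,15)**2)
    for y in np.arange(-3.1,3.1,.5):
        m=P.mean(0)-18*np.array([np.cos(y),np.sin(y)])
        r=minimize(cost,[*m,y],method="Nelder-Mead",options=dict(initial_simplex=[[*m,y],[m[0]+8,m[1],y],[m[0],m[1]+8,y],[*m,y+.3]]))
        if best is None or r.fun<best.fun:best=r
    return best
E
python3 - <<'E'
from fit import *
for n in("scene","top"):
    d=np.load(f"pics/{n}0.npy")
    X,u,v=cloud(n,d)
    k=(abs(X[:,0]-560)<110)&(abs(X[:,1])<170)&(X[:,2]>5)&(X[:,2]<20)
    r=cv2.minAreaRect(X[k][:,:2].astype(np.float32));print(n,"plate",r,np.median(X[k][:,2]))
    b=(abs(X[:,0]-500)<60)&(abs(X[:,1]-130)<20); print("bench z",np.median(X[b][:,2]))
    for c in((505,46),(556,-22),(610,-93)):
        k=(np.hypot(X[:,0]-c[0],X[:,1]-c[1])<50)&(X[:,2]>62)&(X[:,2]<90)
        # keep web points
        P=X[k][:,:2]
        nn=[(abs(P-np.array(o)).sum(1)) for o in ((505,46),(556,-22),(610,-93))]
        for s in(1,-1):
            r=fit(P,s);print(n,c,len(P),s,r.x.round(2),round(r.fun,2), round(np.median(X[k][:,2]),1))
E
```

```text
scene plate ((561.217529296875, 0.2067413330078125), (216.66017150878906, 336.5777893066406), 0.05087817832827568) 11.64388897891382
bench z -0.15543368316224873
scene (505, 46) 128 1 [515.27  54.94  -2.42] 3.49 70.1
scene (505, 46) 128 -1 [492.97  25.72   1.08] 19.63 70.1
scene (556, -22) 120 1 [570.37 -15.96   3.66] 17.31 70.1
scene (556, -22) 120 -1 [568.71 -16.01   3.97] 3.58 70.1
scene (610, -93) 109 1 [623.03 -88.21  -2.4 ] 5.05 70.2
scene (610, -93) 109 -1 [622.69 -86.69  -2.15] 19.79 70.2
top plate ((560.0482177734375, -0.2932281494140625), (219.6920623779297, 339.218505859375), 0.0570024810731411) 9.916278237455849
bench z -1.345370988209937
top (505, 46) 86 1 [511.3   58.07  -2.39] 3.03 69.3
top (505, 46) 86 -1 [510.7   59.74   4.18] 19.58 69.3
top (556, -22) 81 1 [ 5.3485e+02 -3.4400e+01  3.6000e-01] 23.16 69.8
top (556, -22) 81 -1 [566.05 -13.94  -2.36] 3.2 69.8
top (610, -93) 85 1 [620.34 -84.76  -2.42] 4.11 69.1
top (610, -93) 85 -1 [ 597.81 -114.13    1.11] 20.16 69.1
```

Run:
```python
import cv2,numpy as np
a=cv2.imread("pics/top0.png")[180:270,280:360];b=cv2.imread("pics/scene0.png")[180:270,280:360]
cv2.imwrite("pics/crop.png",np.hstack([cv2.resize(x,(400,450),interpolation=2) for x in(a,b)]))
```

```text
(no output)
```

View pics/crop.png

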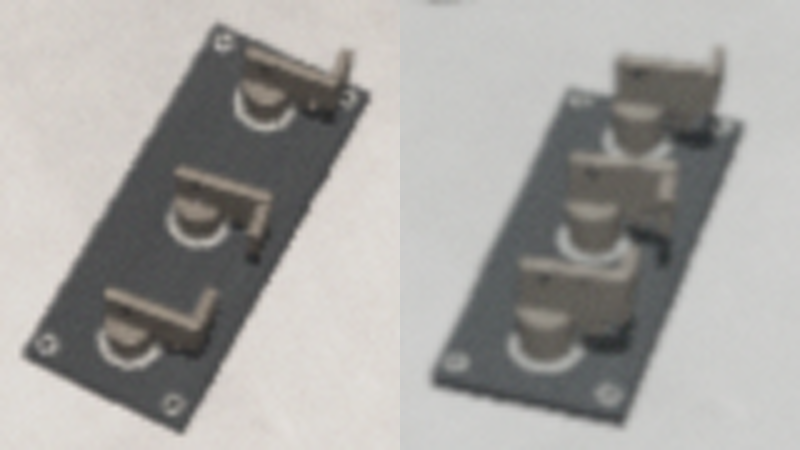

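The crop shows the two outer brackets with tabs turned left of their arms, and the middle one with its tab turned right. This matches the fits. Next I'll get the bin poses and work out the first move.

```bash
cat > go.py <<'E'
import sys,numpy as np
from rig import observe
def delta(x,y,z,yaw):
    o=observe();p=np.array(o["tcp_pos"]);w=o["ee_rot"][2]
    t=-(yaw-w);t=(t+np.pi)%(2*np.pi)-np.pi
    d=np.array([x,y,z])-p;c,s=np.cos(w),np.sin(w);c2,s2=np.cos(yaw),np.sin(yaw)
    print("t",round(o["time"],2),"tcp",p.round(1),"rpy",np.round(o["ee_rot"],3),"F",np.round(o["force"],1),"gw",round(o["grip_width"],1))
    print("before twist: x %.1f y %.1f z %.1f | after twist: x %.1f y %.1f | twist %.3f"%(c*d[0]+s*d[1],s*d[0]-c*d[1],-d[2],c2*d[0]+s2*d[1],s2*d[0]-c2*d[1],t))
if __name__=="__main__": delta(*map(float,sys.argv[1:5]))
E
python3 - <<'E'
from fit import *
for n in("scene","top"):
    p,d=snapshot(n)
    for t in("bin_blue","bin_yellow","stand","bracket_left_1"):
        for b in cut_out(t,n)[:1]:
            X,_,_=cloud(n,d,b["region"])
            if t=="stand":X=X[X[:,2]<18]
            m=np.median(X,0);X=X[np.hypot(*(X-m)[:,:2].T)<180]
            r=cv2.minAreaRect(X[:,:2].astype(np.float32))
            print(n,t,round(b["score"],2),len(X),np.round(r[0]),np.round(r[1]),round(r[2],1),cv2.boxPoints(r).round().tolist(),np.percentile(X[:,2],[5,50,98]).round())
            if "bin" in t and n=="top":
                # high rim location
                H=X[X[:,2]>52];print(" high pts mean",H[:,:2].mean(0).round(),len(H))
E
python3 go.py 621.7 -86.5 130 0.735
```

```text
scene bin_blue 0.61 4014 [464. 276.] [232. 174.] 4.8 [[342.0, 353.0], [356.0, 180.0], [587.0, 199.0], [572.0, 372.0]] [-0. 14. 64.]
scene bin_yellow 0.57 260 [ 577. -259.] [ 40. 112.] 43.5 [[524.0, -232.0], [601.0, -314.0], [630.0, -286.0], [553.0, -205.0]] [ 5. 45. 65.]
scene stand 0.8 1324 [570. -13.] [117. 261.] 37.1 [[445.0, 55.0], [602.0, -153.0], [695.0, -82.0], [538.0, 126.0]] [ 7. 12. 17.]
scene bracket_left_1 0.69 370 [509.  20.] [55. 95.] 18.1 [[468.0, 56.0], [498.0, -34.0], [550.0, -17.0], [521.0, 73.0]] [18. 50. 75.]
top bin_blue 0.56 2959 [447. 294.] [201. 144.] 5.1 [[340.0, 357.0], [353.0, 214.0], [553.0, 231.0], [541.0, 374.0]] [-6.  4. 65.]
 high pts mean [469. 298.] 423
top bin_yellow 0.77 589 [ 568. -268.] [ 83. 164.] 30.0 [[491.0, -217.0], [573.0, -359.0], [645.0, -318.0], [563.0, -176.0]] [-5. 28. 65.]
 high pts mean [ 557. -264.] 170
top stand 0.91 1839 [566. -13.] [111. 256.] 37.8 [[444.0, 54.0], [601.0, -148.0], [689.0, -80.0], [532.0, 123.0]] [ 2.  9. 17.]
top bracket_left_1 0.58 210 [498.  42.] [64. 40.] 83.2 [[474.0, 13.0], [514.0, 8.0], [521.0, 72.0], [482.0, 76.0]] [18. 54. 77.]
t 1.2 tcp [ 212.  -507.5  231.3] rpy [3.142 0.    0.396] F [ 0.4 -0.1 -0.9] gw 85.3
before twist: x 540.3 y -230.5 z 101.3 | after twist: x 586.2 y -37.6 | twist -0.339
```

```bash
python3 -m jog '[[0.085,0.045,-0.0192,0,0],[0.085,0.045,-0.0192,0,0],[0.085,0.045,-0.0192,0,0],[0.085,0.045,-0.0192,0,0],[0.085,0.045,-0.0192,0,0],[0.085,0.045,-0.0192,0,0],[0.085,0.045,-0.0192,0,0],[0.085,0.045,-0.0192,0,0],[0.085,0.045,-0.0192,0,0],[0.085,0.045,-0.0192,0,0]]' 20 | tail -5
python3 -m jog '[[0.05,0.045,-0.0192,0,0],[0.05,0.045,-0.0192,0,0],[0.05,0,0,0.03,-0.113],[0.05,0,0,0.03,-0.113],[0.05,0,0,0.03,-0.113],[0.05,0,0,0.01,0],[0.05,0,0,0,0],[0.05,0,0,0,0]]' | tail -5
python3 go.py 621.7 -86.5 50 0.735
```

```text
tcp_pos: [554.4, -155.1, 231.4]
ee_rot: [3.141, -0.0, 0.396]
force: [1.0, -1.3, 0.2]
grip_width: 85.1
grip_force: 0.0
tcp_pos: [622.1, -87.0, 132.6]
ee_rot: [3.14, -0.001, 0.732]
force: [0.3, -0.4, 0.3]
grip_width: 49.9
grip_force: 0.0
t 3.0 tcp [622.1 -87.  132.6] rpy [ 3.14e+00 -1.00e-03  7.32e-01] F [ 0.3 -0.4  0.3] gw 49.9
before twist: x 0.1 y -0.6 z 82.6 | after twist: x 0.1 y -0.6 | twist -0.003
```

```bash
python3 -m jog '[[0.05,0,0,0.025,0],[0.05,0,0,0.025,0],[0.05,0,0,0.02,0],[0.05,0,0,0.012,0],[0.05,0,0,0,0]]'|tail -5
python3 - <<'E'
from fit import *
for n in("scene","top"):
    p,d=snapshot(n); cv2.imwrite(f"pics/{n}1.png",p[:,:,::-1])
    np.save(f"pics/{n}1.npy",d)
p=cv2.imread("pics/top1.png");q=cv2.imread("pics/scene1.png")
cv2.imwrite("pics/v1.png",np.vstack([np.hstack([cv2.resize(p,(400,300),interpolation=3),cv2.resize(q,(400,300),interpolation=3)]),np.hstack([cv2.resize(i,(400,300)) for i in (p[160:265,280:420],q[160:265,280:420])])]))
E
```

```text
tcp_pos: [621.4, -86.8, 49.1]
ee_rot: [-3.141, 0.0, 0.734]
force: [-0.3, -0.1, -0.0]
grip_width: 50.1
grip_force: 0.0
```

View pics/v1.png

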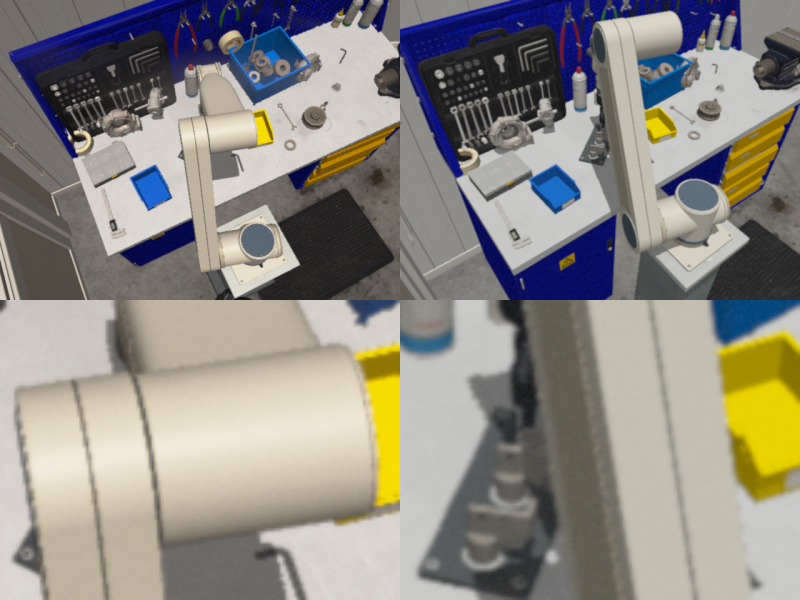

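The pictures show the yellow bin partly clear of the arm, at (262,128) in the top view and (660,124) in the scene view, with its low front toward the robot. I'll fit both bins by colour while closing on the first bracket.

```bash
python3 -m jog '[[0.0,0,0,0,0],[0.0,0,0,0,0],[0.0,0,0,0,0],[0.0,0,0,0,0],[0.0,0,0,0,0],[0.0,0,0,0,0]]' 60|tail -5
python3 go.py 621.7 -86.5 50 0.735
python3 - <<'E'
from fit import *
from scipy.optimize import minimize
for name,lo,hi,c0 in(("blue",100,125,(450,290)),("yellow",20,35,(565,-268))):
  Q=[]
  for k in(0,1):
   for n in("scene","top"):
    d=np.load(f"pics/{n}{k}.npy");h=cv2.cvtColor(cv2.imread(f"pics/{n}{k}.png"),cv2.COLOR_BGR2HSV)
    X,_,_=cloud(n,d,(h[...,0]>=lo)&(h[...,0]<=hi)&(h[...,1]>120))
    X=X[(np.hypot(X[:,0]-c0[0],X[:,1]-c0[1])<150)&(X[:,2]>12)&(X[:,2]<75)];
    if n+str(k)!="top0" or name=="blue":Q.append(X)
    print(name,n,k,len(X),X[:,:2].min(0).round(),X[:,:2].max(0).round())
  Q=np.vstack(Q);rng=np.random.default_rng(0);Q=Q[rng.permutation(len(Q))[:3000]]
  # wall points: distance to rectangle perimeter; back wall = where z>45 at front absent
  def res(p):
    c,s=np.cos(p[2]),np.sin(p[2]);q=(Q[:,:2]-p[:2])@np.array([[c,-s],[s,c]])
    dx=np.abs(q[:,0])-78.5;dy=np.abs(q[:,1])-60.5
    dist=np.minimum(np.hypot(dx,np.maximum(dy,0)),np.hypot(dy,np.maximum(dx,0)))
    zmax=np.where(q[:,0]<-44,42,64);return np.mean(np.minimum(dist,12)**2+np.minimum(np.maximum(Q[:,2]-zmax,0),12)**2)
  best=min((minimize(res,[c0[0]+a,c0[1]+b,y],method="Nelder-Mead",options=dict(initial_simplex=[[c0[0]+a,c0[1]+b,y],[c0[0]+a+15,c0[1]+b,y],[c0[0]+a,c0[1]+b+15,y],[c0[0]+a,c0[1]+b,y+.2]])) for a in(-20,20) for b in(-20,20) for y in np.arange(-3.1,3.1,.4)),key=lambda r:r.fun)
  print(name,best.x.round(2),best.fun)
E
```

```text
tcp_pos: [623.6, -88.3, 51.1]
ee_rot: [3.136, -0.001, 0.734]
force: [4.6, -5.8, 4.7]
grip_width: 6.7
grip_force: 60.9
t 4.2 tcp [623.6 -88.3  51.1] rpy [ 3.136e+00 -1.000e-03  7.340e-01] F [ 4.6 -5.8  4.7] gw 6.7
before twist: x -0.2 y -2.6 z 1.1 | after twist: x -0.2 y -2.6 | twist -0.001
blue scene 0 1862 [347. 224.] [524. 362.]
blue top 0 785 [344. 226.] [522. 366.]
blue scene 1 1862 [345. 221.] [526. 364.]
blue top 1 788 [344. 226.] [521. 366.]
blue [4.3337e+02 2.9331e+02 8.0000e-02] 11.222246999527599
yellow scene 0 216 [ 524. -289.] [ 590. -225.]
yellow top 0 365 [ 490. -354.] [ 585. -217.]
yellow scene 1 951 [ 415. -372.] [ 580. -210.]
yellow top 1 433 [ 416. -368.] [ 572. -252.]
yellow [ 4.9203e+02 -2.8717e+02 -2.0000e-01] 12.591566658594852
```

Bins: blue at (433,293) yaw 0.08, yellow at (492,-287) yaw -0.2. I'll take out the side load, then try a gentle pull.

```bash
python3 -m jog '[[0.0,0,0.0025,-0.002,0],[0.0,0,0,0,0],[0,0,0,0,0]]'|tail -5;  python3 -m jog '[[0.0,0,0,-0.0015,0],[0.0,0,0,-0.0015,0],[0,0,0,0,0],[0,0,0,0,0]]'|tail -5
```

```text
tcp_pos: [623.4, -88.8, 51.3]
ee_rot: [3.141, -0.0, 0.735]
force: [3.1, -3.1, -4.3]
grip_width: 6.6
grip_force: 59.8
tcp_pos: [622.6, -88.8, 52.9]
ee_rot: [-3.141, 0.002, 0.734]
force: [4.1, -5.4, -14.7]
grip_width: 6.7
grip_force: 58.4
```

```bash
python3 -m jog '[[0.0,0,0,0.0015,0],[0,0,0,0,0]]'|tail -5;  python3 - <<'E'
from rig import *
print(boxes_of("stand_end_b","top")[:2],boxes_of("stand_end_a","top")[:2])
import time
for i in range(3):o=observe();print(o["tcp_pos"].round(1),o["force"].round(1),o["moment"].round(2))
E
```

```text
tcp_pos: [622.7, -88.9, 51.4]
ee_rot: [-3.141, 0.002, 0.734]
force: [4.4, -5.1, -14.4]
grip_width: 7.2
grip_force: 58.5
[{'xyz': [530.3, 99.5, 12.3], 'score': 0.4}] [{'xyz': [530.3, 99.5, 12.3], 'score': 0.4}]
[622.7 -88.9  51.5] [  3.8  -4.5 -14.2] [-1.07 -1.07 -0.04]
[622.7 -88.9  51.5] [  3.8  -4.5 -14.2] [-1.07 -1.07 -0.04]
[622.7 -88.9  51.5] [  3.8  -4.5 -14.2] [-1.07 -1.07 -0.04]
```

```bash
python3 -m jog '[[0.0,0,0,0.0015,0],[0,0,0,0,0]]'|grep -A4 -E "tcp|force";  python3 -m jog '[[0.0,0,0,0.001,0],[0,0,0,0,0]]'|tail -5
```

```text
tcp_pos: [623.0, -88.8, 51.2]
ee_rot: [3.141, 0.001, 0.735]
force: [1.7, -3.5, -4.1]
grip_width: 6.3
grip_force: 59.8
tcp_pos: [623.1, -88.8, 51.1]
ee_rot: [3.141, 0.0, 0.735]
force: [-0.9, -3.7, 4.1]
grip_width: 6.7
grip_force: 61.1
```

This bracket (far left-hand one) is the rusted one. The plate had begun to ride up at about 14 N and is now back down. I'll twist it to and fro with a small lift.

```bash
python3 -m jog '[[0,0,0,0,0.1],[0,0,0,-0.0003,0.1],[0,0,0,-0.0003,0.1],[0,0,0,-0.0002,0.1],[0,0,0,0,-0.1],[0,0,0,-0.0002,-0.1],[0,0,0,-0.0002,-0.1],[0,0,0,-0.0002,-0.1],[0,0,0,-0.0002,-0.1],[0,0,0,-0.0002,-0.1]]' 70
```

```text
time: 6.6
tcp_pos: [622.8, -88.9, 51.8]
ee_rot: [-3.141, 0.001, 0.939]
force: [1.7, -4.5, -5.3]
grip_width: 6.6
grip_force: 68.5
```

```bash
python3 -m jog '[[0,0,0,-0.0002,-0.1],[0,0,0,-0.0002,-0.1],[0,0,0,0,0.1],[0,0,0,-0.0003,0.1],[0,0,0,-0.0003,0.1],[0,0,0,-0.0003,0.1],[0,0,0,-0.0003,0.1],[0,0,0,-0.0003,0.1],[0,0,0,-0.0003,0.1],[0,0,0,-0.0003,0.1]]' | tail -5
python3 -m jog '[[0,0,0,0,-0.1],[0,0,0,-0.0003,-0.1],[0,0,0,-0.0003,-0.1],[0,0,0,-0.0003,-0.1],[0,0,0,-0.0003,-0.1],[0,0,0,-0.0003,-0.1],[0,0,0,-0.0003,-0.1],[0,0,0,-0.0003,-0.1]]' | tail -5
```

```text
tcp_pos: [623.3, -88.9, 53.9]
ee_rot: [3.141, 0.0, 0.331]
force: [4.4, -4.7, -8.3]
grip_width: 6.5
grip_force: 68.7
tcp_pos: [622.8, -89.0, 56.1]
ee_rot: [-3.141, 0.001, 1.138]
force: [2.0, -5.2, -5.7]
grip_width: 6.8
grip_force: 69.0
```

```bash
python3 -m jog '[[0,0,0,0,0.1],[0,0,0,-0.0004,0.1],[0,0,0,-0.0004,0.1],[0,0,0,-0.0004,0.1],[0,0,0,-0.0004,0.1],[0,0,0,-0.0004,0.1],[0,0,0,-0.0004,0.1],[0,0,0,-0.0004,0.1]]' | tail -5
python3 -m jog '[[0,0,0,0,-0.1],[0,0,0,-0.0004,-0.1],[0,0,0,-0.0004,-0.1],[0,0,0,-0.0004,-0.1],[0,0,0,-0.0004,-0.1],[0,0,0,-0.0004,-0.1],[0,0,0,-0.0004,-0.1],[0,0,0,-0.0004,-0.1]]' | tail -5
python3 -m jog '[[0,0,0,0,0.1],[0,0,0,-0.0004,0.1],[0,0,0,-0.0004,0.1],[0,0,0,-0.0004,0.1],[0,0,0,-0.0004,0.1],[0,0,0,-0.0004,0.1],[0,0,0,-0.0004,0.1],[0,0,0,-0.0004,0.1]]' | tail -5
```

```text
tcp_pos: [623.3, -88.8, 59.0]
ee_rot: [3.141, 0.0, 0.331]
force: [3.3, -4.0, -5.8]
grip_width: 6.7
grip_force: 69.2
tcp_pos: [622.8, -88.6, 62.3]
ee_rot: [-3.141, 0.0, 1.139]
force: [0.2, -4.3, -1.7]
grip_width: 6.7
grip_force: 69.6
tcp_pos: [623.4, -88.6, 65.3]
ee_rot: [3.141, -0.001, 0.331]
force: [1.4, -2.8, -1.5]
grip_width: 6.8
grip_force: 69.6
```

```bash
python3 -m jog '[[0,0,0,-0.0006,-0.1],[0,0,0,-0.001,-0.1],[0,0,0,-0.002,-0.1],[0,0,0,-0.004,-0.1],[0,0,0,-0.008,0],[0,0,0,-0.02,0],[0,0,0,-0.04,0],[0,0,0,-0.04,0],[0,0,0,0,0]]' | tail -5
python3 go.py 492 -287 150 -0.2
python3 -c "
from rig import *;print(observe()['joints'].round(2))"
```

```text
tcp_pos: [625.1, -88.6, 187.0]
ee_rot: [3.134, -0.005, 0.732]
force: [1.3, 0.4, -0.5]
grip_width: 6.7
grip_force: 69.8
t 11.7 tcp [625.1 -88.6 187. ] rpy [ 3.134 -0.005  0.732] F [ 1.3  0.4 -0.5] gw 6.7
before twist: x -231.6 y 58.6 z 37.0 | after twist: x -91.0 y 220.9 | twist 0.932
[-0.27  0.41  0.13  1.28  0.    2.14]
```

```bash
python3 go.py 507 -314.5 110 -0.2
```

```text
t 11.7 tcp [625.1 -88.6 187. ] rpy [ 3.134 -0.005  0.732] F [ 1.3  0.4 -0.5] gw 6.7
before twist: x -238.9 y 89.1 z 77.0 | after twist: x -70.8 y 244.9 | twist 0.932
```

```bash
python3 -m jog '[[0,-0.03,0.0111,0,0],[0,-0.042,0.0156,0,0],[0,-0.042,0.0156,0,0],[0,-0.042,0.0156,0,0],[0,-0.042,0.0156,0,0],[0,-0.041,0.0156,0,0],[0,0,0,0,0.133],[0,0,0,0,0.133],[0,0,0,0.005,0.133],[0,0,0,0.02,0.133]]' | tail -5
python3 -m jog '[[0,0,0,0.015,0.133],[0,0,0,0,0.133],[0,0,0,0,0.134],[0,0,0,0,0],[0,0,0,0,0]]' | tail -5
python3 go.py 507 -314.5 45 -0.2
python3 - <<'E'
from fit import *
for n in("scene","top"):
    p,d=snapshot(n); cv2.imwrite(f"pics/{n}2.png",p[:,:,::-1]); np.save(f"pics/{n}2.npy",d)
p=cv2.imread("pics/top2.png");q=cv2.imread("pics/scene2.png")
cv2.imwrite("pics/v2.png",np.vstack([np.hstack([cv2.resize(p,(400,300),interpolation=3),cv2.resize(q,(400,300),interpolation=3)]),np.hstack([cv2.resize(i,(400,300)) for i in (p[170:275,350:490],q[140:275,380:560])])]))
for n in("scene","top"):
  X,_,_=cloud(n,np.load(f"pics/{n}2.npy"))
  for c in((511,54),(567,-18)):
    k=(np.hypot(X[:,0]-c[0]+10,X[:,1]-c[1]+10)<45)&(X[:,2]>62)&(X[:,2]<90);P=X[k][:,:2]
    if k.sum()>40: r=fit(P,1 if c[0]<540 else -1);print(n,r.x.round(2),r.fun)
  k=(np.abs(X[:,0]-568)<150)&(np.abs(X[:,1]+13)<150)&(X[:,2]>7)&(X[:,2]<17)
  u=np.array([-.604,.797]);t=(X[k][:,:2]-[568,-13])@u
  for a in range(-120,121,40):
     m=abs(t-a)<12;print(a,m.sum(),X[k][m][:,2].mean().round(1) if m.any() else None,end=" ")
E
```

```text
tcp_pos: [506.1, -315.3, 157.1]
ee_rot: [3.14, -0.002, 0.194]
force: [0.4, 0.7, -1.2]
grip_width: 6.7
grip_force: 69.7
tcp_pos: [505.5, -314.6, 140.7]
ee_rot: [-3.141, 0.0, -0.194]
force: [-0.2, 0.3, -2.1]
grip_width: 6.5
grip_force: 69.7
t 13.2 tcp [ 505.5 -314.6  140.7] rpy [-3.141  0.    -0.194] F [-0.2  0.3 -2.1] gw 6.5
before twist: x 1.4 y -0.4 z 95.7 | after twist: x 1.4 y -0.4 | twist 0.006
scene [514.09  54.76   3.87] 3.7627582271743414
scene [567.93 -16.15   4.  ] 4.404596211727526
-120 158 12.4 -80 132 12.2 -40 92 11.9 0 159 11.9 40 90 12.3 80 174 12.0 120 183 11.4 top [511.13  58.25  -2.41] 2.750447484029263
top [565.59 -13.91  -2.36] 3.1287412419538203
-120 87 10.8 -80 121 10.9 -40 117 11.4 0 110 10.7 40 170 10.9 80 101 11.0 120 181 11.3
```

View pics/v2.png

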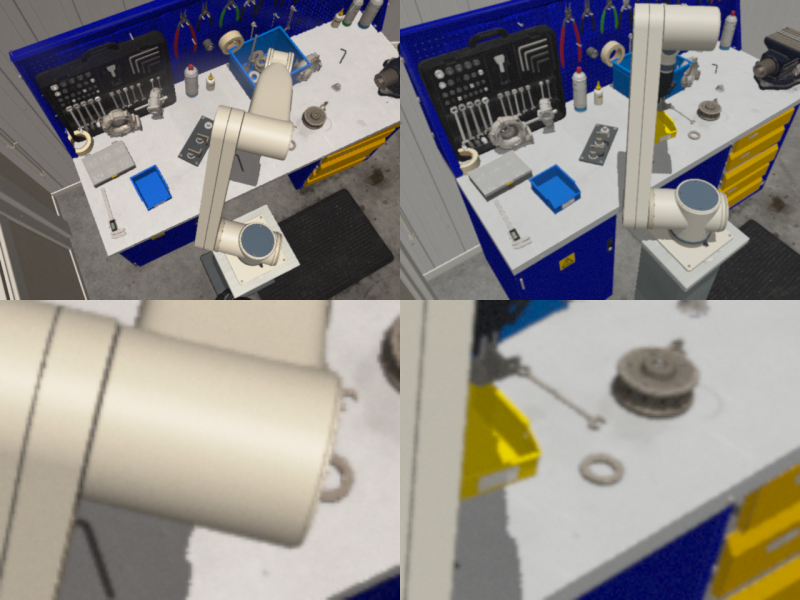

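The picture shows the stand flat with two brackets on it, at (199,140) in the top view, and the gripper over the yellow bin. Now I'll lower and release.

```bash
python3 -m jog '[[0,0.0007,0,0.03,0],[0,0.0007,0,0.03,0],[0,0,0,0.022,0],[0,0,0,0.01,0],[0,0,0,0.002,0],[0,0,0,0.001,0],[0,0,0,0,0]]' | tail -5
```

```text
tcp_pos: [507.5, -315.6, 46.8]
ee_rot: [3.141, -0.002, -0.197]
force: [-0.1, 0.2, -1.2]
grip_width: 6.4
grip_force: 69.7
```

```bash
python3 -m jog '[[0,0,0,0.002,0],[0,0,0,0.002,0],[0,0,0,0,0]]' | tail -5
```

```text
tcp_pos: [506.9, -315.2, 41.8]
ee_rot: [3.142, -0.0, -0.197]
force: [0.4, 0.7, -1.7]
grip_width: 6.4
grip_force: 69.7
```

```bash
python3 -m jog '[[0,0,0,0.0015,0],[0,0,0,0,0]]' | tail -5;python3 -m jog '[[0.01,0,0,0,0],[0.018,0,0,0,0],[0.018,0,0,0,0],[0.018,0,0,0,0]]' | tail -5
```

```text
tcp_pos: [507.1, -315.4, 41.4]
ee_rot: [3.141, -0.001, -0.197]
force: [-2.5, 2.0, 9.5]
grip_width: 6.0
grip_force: 71.2
tcp_pos: [506.9, -315.2, 40.0]
ee_rot: [-3.141, 0.0, -0.197]
force: [0.4, -0.2, 0.4]
grip_width: 18.1
grip_force: 0.0
```

```bash
python3 -m jog '[[0.018,0,0,-0.015,0],[0.018,0,0,-0.035,0],[0.03,0,0,-0.04,0],[0.05,0,0,-0.04,0],[0.05,0,0,-0.01,0],[0.05,0,0,0,0]]' | tail -5;python3 go.py 569 -17.5 51 0.80
```

```text
tcp_pos: [507.6, -315.7, 181.8]
ee_rot: [3.14, -0.003, -0.197]
force: [0.1, -1.1, -0.8]
grip_width: 49.8
grip_force: 0.0
t 15.5 tcp [ 507.6 -315.7  181.8] rpy [ 3.14e+00 -3.00e-03 -1.97e-01] F [ 0.1 -1.1 -0.8] gw 49.8
before twist: x 1.8 y -304.4 z 130.8 | after twist: x 256.7 y -163.7 | twist -0.997
```

```bash
python3 -m jog '[[0.05,0,-0.0435,0,0],[0.05,0,-0.0435,0,0],[0.05,0,-0.0435,0,0],[0.05,0,-0.0435,0,0],[0.05,0,-0.0435,0,0],[0.05,0.001,-0.0435,0,0],[0.05,0.001,-0.0434,0,0],[0.05,0,0,0.01,-0.142],[0.05,0,0,0.01,-0.142],[0.05,0,0,0.01,-0.142]]' | tail -5
python3 -m jog '[[0.05,0,0,0.01,-0.142],[0.05,0,0,0.01,-0.142],[0.05,0,0,0.01,-0.143],[0.05,0,0,0,-0.144],[0.05,0,0,0,0],[0.05,0,0,0,0]]' | tail -5;python3 go.py 569 -17.5 51 0.80
python3 - <<'E'
from rig import *
import cv2
p,d=snapshot("top");q,_=snapshot("scene")
cv2.imwrite("pics/v3.png",cv2.resize(q[150:280,380:553],(800,600))[:,:,::-1])
E
```

```text
tcp_pos: [566.7, -21.5, 147.7]
ee_rot: [-3.136, 0.001, 0.244]
force: [0.5, 0.3, 0.4]
grip_width: 50.1
grip_force: 0.0
tcp_pos: [567.0, -22.1, 119.0]
ee_rot: [-3.138, -0.003, 0.804]
force: [-0.3, 0.0, 0.6]
grip_width: 50.4
grip_force: 0.0
t 17.1 tcp [567.  -22.1 119. ] rpy [-3.138e+00 -3.000e-03  8.040e-01] F [-0.3  0.   0.6] gw 50.4
before twist: x 4.7 y -1.8 z 68.0 | after twist: x 4.7 y -1.8 | twist 0.004
```

View pics/v3.png

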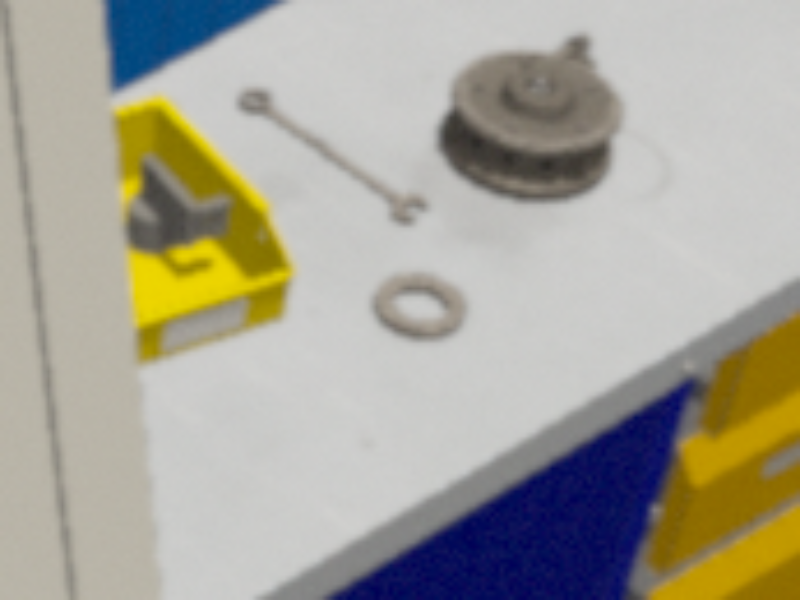

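The bracket at (175,205) stands upright in the yellow bin, near the wall as planned. Next is the middle bracket.

```bash
python3 -m jog '[[0.05,0.0047,-0.0018,0.02,0],[0.05,0,0,0.025,0],[0.05,0,0,0.015,0],[0.05,0,0,0.007,0],[0.05,0,0,0,0],[0.0,0,0,0,0],[0.0,0,0,0,0],[0.0,0,0,0,0],[0.0,0,0,0,0],[0.0,0,0,0,0]]' 60|tail -5
```

```text
tcp_pos: [570.1, -17.3, 54.1]
ee_rot: [-3.141, -0.005, 0.808]
force: [0.0, 0.1, 5.9]
grip_width: 6.7
grip_force: 60.5
```

```bash
python3 -m jog '[[0,0,0,-0.001,0],[0,0,0,-0.0005,0],[0,0,0,0,0]]'|tail -5;python3 -m jog '[[0,0,0,-0.0005,0],[0,0,0,-0.0005,0],[0,0,0,0,0]]'|tail -5
```

```text
tcp_pos: [569.5, -17.3, 54.6]
ee_rot: [-3.139, -0.003, 0.808]
force: [0.2, -0.2, -1.3]
grip_width: 6.6
grip_force: 59.6
tcp_pos: [569.5, -17.3, 55.6]
ee_rot: [-3.139, -0.003, 0.808]
force: [0.6, -0.9, -1.2]
grip_width: 6.6
grip_force: 59.6
```

```bash
python3 -m jog '[[0,0,0,-0.004,0],[0,0,0,-0.008,0],[0,0,0,-0.012,0],[0,0,0,-0.03,0],[0,0,0,-0.04,0],[0,0,0,-0.02,0],[0,0,0,0,0]]'|tail -5;python3 go.py 436.5 311.5 140 1.65
```

```text
tcp_pos: [570.8, -17.9, 174.0]
ee_rot: [3.139, -0.007, 0.809]
force: [-0.7, -0.2, -0.6]
grip_width: 6.7
grip_force: 59.7
t 19.5 tcp [570.8 -17.9 174. ] rpy [ 3.139 -0.007  0.809] F [-0.7 -0.2 -0.6] gw 6.7
before twist: x 145.5 y -324.6 z 34.0 | after twist: x 339.0 y -107.8 | twist -0.841
```

```bash
python3 -m jog '[[0,0.0125,-0.0280,0,0],[0,0.019,-0.0424,0,0],[0,0.019,-0.0424,0,0],[0,0.019,-0.0424,0,0],[0,0.019,-0.0424,0,0],[0,0.019,-0.0424,0,0],[0,0.019,-0.0424,0,0],[0,0.019,-0.0422,0,0],[0,0,0,0.0,-0.14],[0,0,0,0.0,-0.14]]' | tail -5
python3 -m jog '[[0,0,0,0.01,-0.14],[0,0,0,0.01,-0.14],[0,0,0,0.01,-0.14],[0,0,0,0,-0.14],[0,0,0,0,0],[0,0,0,0,0]]' | tail -5;python3 go.py 436.5 311.5 46 1.65
```

```text
tcp_pos: [433.7, 313.0, 170.4]
ee_rot: [-3.14, -0.003, 1.097]
force: [0.1, -0.4, -1.0]
grip_width: 6.8
grip_force: 59.6
tcp_pos: [435.0, 311.7, 140.9]
ee_rot: [3.141, -0.004, 1.644]
force: [0.1, 0.1, -1.0]
grip_width: 7.0
grip_force: 59.6
t 21.1 tcp [435.  311.7 140.9] rpy [ 3.141 -0.004  1.644] F [ 0.1  0.1 -1. ] gw 7.0
before twist: x -0.3 y 1.5 z 94.9 | after twist: x -0.3 y 1.5 | twist -0.006
```

```bash
python3 -m jog '[[0,0,0.0015,0.03,0],[0,0,0,0.03,0],[0,0,0,0.022,0],[0,0,0,0.01,0],[0,0,0,0.002,0],[0,0,0,0,0]]' | tail -5
python3 -m jog '[[0,0,0,0.0015,0],[0,0,0,0,0]]' | tail -5
```

```text
tcp_pos: [437.1, 312.5, 47.6]
ee_rot: [3.14, -0.004, 1.647]
force: [0.2, 0.2, -0.9]
grip_width: 6.8
grip_force: 59.6
tcp_pos: [437.2, 312.5, 46.3]
ee_rot: [3.139, -0.005, 1.648]
force: [0.3, -0.3, -1.0]
grip_width: 6.9
grip_force: 59.6
```

```bash
python3 -m jog '[[0,0,0,0.001,0],[0,0,0,0,0]]' | tail -5
```

```text
tcp_pos: [437.1, 312.5, 45.1]
ee_rot: [3.139, -0.005, 1.648]
force: [-0.4, 0.1, 3.2]
grip_width: 6.7
grip_force: 60.1
```

Contact. I'll release, rise, and go back to the near left-hand bracket.

```bash
python3 -m jog '[[0.01,0,0,0,0],[0.018,0,0,0,0],[0.018,0,0,0,0],[0.018,0,0,-0.015,0],[0.018,0,0,-0.035,0],[0.03,0,0,-0.04,0],[0.05,0,0,-0.04,0],[0.05,0,0,0,0]]' | tail -5;python3 go.py 515 54 51 0.735
```

```text
tcp_pos: [438.6, 312.8, 179.7]
ee_rot: [3.133, -0.007, 1.649]
force: [1.4, 0.5, -0.9]
grip_width: 50.2
grip_force: 0.0
t 22.9 tcp [438.6 312.8 179.7] rpy [ 3.133 -0.007  1.649] F [ 1.4  0.5 -0.9] gw 50.2
before twist: x -263.9 y 56.0 z 128.7 | after twist: x -116.9 y 243.2 | twist 0.914
```

```bash
python3 -m jog '[[0.05,-0.044,0.0093,0,0],[0.05,-0.044,0.0093,0,0],[0.05,-0.044,0.0093,0,0],[0.05,-0.044,0.0093,0,0],[0.05,-0.044,0.0093,0,0],[0.05,-0.044,0.0095,0,0],[0.05,0,0,0.01,0.13],[0.05,0,0,0.01,0.13],[0.05,0,0,0.01,0.13],[0.05,0,0,0.01,0.13]]' | tail -5
python3 -m jog '[[0.05,0,0,0.01,0.13],[0.05,0,0,0.005,0.13],[0.05,0,0,0,0.134],[0.05,0,0,0,0],[0.05,0,0,0,0]]' | tail -5;python3 go.py 515 54 50 0.735
python3 - <<'E'
from rig import *
import cv2,numpy as np
p,d=snapshot("top");q,_=snapshot("scene")
cv2.imwrite("pics/v4.png",np.vstack([cv2.resize(x,(800,300),interpolation=3) for x in(p[240:360,160:480],q[160:360,100:633])])[:,:,::-1])
E
```

```text
tcp_pos: [512.8, 52.8, 132.4]
ee_rot: [-3.14, -0.004, 1.122]
force: [0.2, 0.3, -0.3]
grip_width: 50.1
grip_force: 0.0
tcp_pos: [512.9, 53.1, 118.2]
ee_rot: [-3.139, -0.003, 0.738]
force: [-0.6, -0.3, 0.7]
grip_width: 50.1
grip_force: 0.0
t 24.4 tcp [512.9  53.1 118.2] rpy [-3.139e+00 -3.000e-03  7.380e-01] F [-0.6 -0.3  0.7] gw 50.1
before twist: x 2.2 y 0.7 z 68.2 | after twist: x 2.2 y 0.7 | twist 0.003
```

View pics/v4.png

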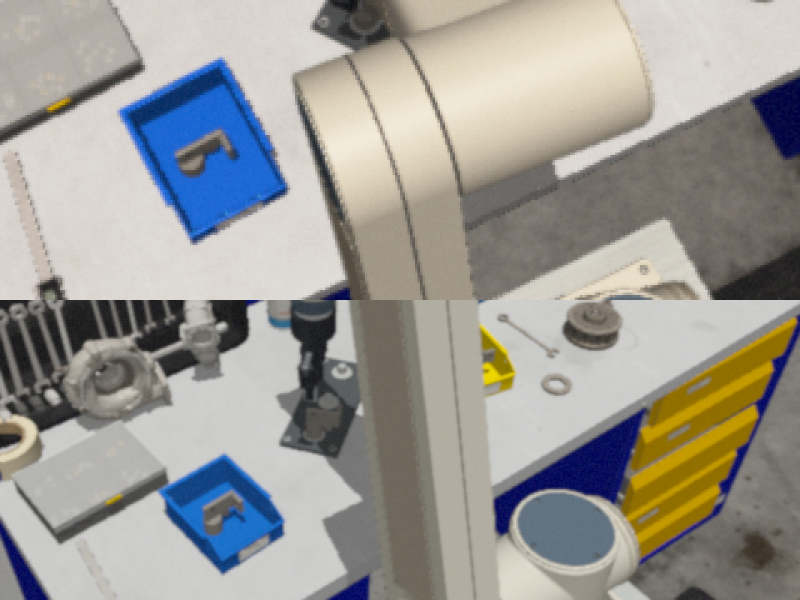

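The right-hand bracket at (205,150) stands in the blue bin, and the gripper is over the last bracket at (315,415).

```bash
python3 -m jog '[[0.05,0.0022,0.0007,0.02,0],[0.05,0,0,0.025,0],[0.05,0,0,0.015,0],[0.05,0,0,0.0075,0],[0.05,0,0,0,0],[0.0,0,0,0,0],[0.0,0,0,0,0],[0.0,0,0,0,0],[0.0,0,0,0,0],[0.0,0,0,0,0]]' 60|tail -5
python3 -m jog '[[0,0,0,-0.001,0],[0,0,0,-0.0005,0],[0,0,0,0,0]]'|tail -5
```

```text
tcp_pos: [515.6, 54.4, 51.8]
ee_rot: [-3.14, -0.005, 0.735]
force: [-0.6, 0.5, 6.0]
grip_width: 6.5
grip_force: 59.9
tcp_pos: [515.1, 54.3, 52.5]
ee_rot: [-3.139, -0.003, 0.734]
force: [-0.0, -0.8, -1.3]
grip_width: 6.5
grip_force: 59.0
```

```bash
python3 -m jog '[[0,0,0,-0.0005,0],[0,0,0,-0.0005,0],[0,0,0,0,0]]'|tail -5
```

```text
tcp_pos: [515.1, 54.3, 53.4]
ee_rot: [-3.139, -0.003, 0.734]
force: [-0.5, -0.3, -1.4]
grip_width: 6.6
grip_force: 59.0
```

```bash
python3 -m jog '[[0,0,0,-0.004,0],[0,0,0,-0.008,0],[0,0,0,-0.012,0],[0,0,0,-0.03,0],[0,0,0,-0.04,0],[0,0,0,-0.02,0],[0,0,0,0,0]]'|tail -5;python3 go.py 517.6 -261.6 140 -0.2
```

```text
tcp_pos: [516.4, 53.9, 171.5]
ee_rot: [3.14, -0.008, 0.735]
force: [-0.2, 0.8, -0.6]
grip_width: 6.8
grip_force: 59.1
t 26.8 tcp [516.4  53.9 171.5] rpy [ 3.14  -0.008  0.735] F [-0.2  0.8 -0.6] gw 6.8
before twist: x -210.6 y 234.9 z 31.5 | after twist: x 63.8 y 308.9 | twist 0.935
```

```bash
python3 -m jog '[[0,-0.0206,0.0229,0,0],[0,-0.031,0.0346,0,0],[0,-0.031,0.0346,0,0],[0,-0.032,0.0357,0,0],[0,-0.032,0.0357,0,0],[0,-0.032,0.0357,0,0],[0,-0.032,0.0357,0,0],[0,0,0,0,0.133],[0,0,0,0,0.133],[0,0,0,0,0.133]]' | tail -5
python3 -m jog '[[0,0,0,0,0.133],[0,0,0,0.01,0.134],[0,0,0,0.01,0.134],[0,0,0,0.01,0.134],[0,0,0,0,0],[0,0,0,0,0]]' | tail -5;python3 go.py 517.6 -261.6 45 -0.2
```

```text
tcp_pos: [515.5, -261.9, 165.3]
ee_rot: [-3.136, -0.001, 0.329]
force: [-0.2, 0.3, -1.2]
grip_width: 6.3
grip_force: 59.1
tcp_pos: [516.0, -261.3, 136.0]
ee_rot: [-3.137, 0.001, -0.196]
force: [-0.1, 0.2, -1.3]
grip_width: 6.7
grip_force: 59.1
t 28.4 tcp [ 516.  -261.3  136. ] rpy [-3.137e+00  1.000e-03 -1.960e-01] F [-0.1  0.2 -1.3] gw 6.7
before twist: x 1.7 y 0.0 z 91.0 | after twist: x 1.7 y 0.0 | twist 0.004
```

```bash
python3 -m jog '[[0,0.0017,0,0.03,0],[0,0,0,0.03,0],[0,0,0,0.02,0],[0,0,0,0.01,0],[0,0,0,0.001,0],[0,0,0,0,0]]' | tail -5
python3 -m jog '[[0,0,0,0.0015,0],[0,0,0,0,0]]' | tail -5
```

```text
tcp_pos: [518.4, -261.8, 46.0]
ee_rot: [-3.138, -0.001, -0.198]
force: [0.3, -0.4, -0.1]
grip_width: 6.8
grip_force: 59.1
tcp_pos: [518.4, -261.7, 44.5]
ee_rot: [-3.138, -0.001, -0.199]
force: [-1.0, 0.3, -1.2]
grip_width: 6.7
grip_force: 59.1
```

```bash
python3 -m jog '[[0,0,0,0.001,0],[0,0,0,0,0]]' | tail -5
```

```text
tcp_pos: [518.0, -261.5, 42.9]
ee_rot: [-3.138, -0.0, -0.199]
force: [-0.3, 0.2, -1.2]
grip_width: 6.8
grip_force: 59.1
```

```bash
python3 -m jog '[[0,0,0,0.001,0],[0,0,0,0,0]]' | grep -A1 -E "tcp|force"; python3 -m jog '[[0.01,0,0,0,0],[0.018,0,0,0,0],[0.018,0,0,0,0],[0.018,0,0,-0.015,0],[0.018,0,0,-0.035,0],[0.03,0,0,-0.04,0],[0.05,0,0,-0.04,0],[0.05,0,0,-0.02,0],[0.05,0,0,0,0]]' | tail -5;python3 go.py 450 0 200 0.3
```

```text
tcp_pos: [518.1, -261.5, 42.7]
ee_rot: [-3.138, -0.001, -0.199]
force: [-1.7, 2.0, 9.2]
grip_width: 6.7
grip_force: 60.6
tcp_pos: [519.0, -262.8, 194.9]
ee_rot: [-3.14, -0.005, -0.2]
force: [-0.3, -1.0, 0.1]
grip_width: 50.3
grip_force: 0.0
t 30.5 tcp [ 519.  -262.8  194.9] rpy [-3.14  -0.005 -0.2  ] F [-0.3 -1.   0.1] gw 50.3
before twist: x -119.7 y -244.0 z -5.1 | after twist: x 11.8 y -271.5 | twist -0.500
```

Now I'll move the arm aside and check everything.

```bash
python3 -m jog '[[0.05,-0.018,-0.04,0,0],[0.05,-0.018,-0.04,0,0],[0.05,-0.018,-0.04,0,0],[0.05,-0.018,-0.04,0,0],[0.05,-0.018,-0.04,0,0],[0.05,-0.018,-0.04,0,0],[0.05,0,0,0,0],[0.05,0,0,0,0]]' | tail -5
python3 - <<'E'
from fit import *
I={}
for n in("top","scene"):
    p,d=snapshot(n);I[n]=p;X,_,_=cloud(n,d)
    k=(np.abs(X[:,0]-568)<150)&(np.abs(X[:,1]+13)<150)&(X[:,2]>7)&(X[:,2]<17)
    r=cv2.minAreaRect(X[k][:,:2].astype(np.float32));u=np.array([-.604,.797]);t=(X[k][:,:2]-[568,-13])@u
    print(n,[(a,int((abs(t-a)<12).sum()),round(X[k][abs(t-a)<12][:,2].mean(),1)) for a in range(-120,121,60)])
    for t in("bracket_left_1","bracket_right"):print(t,[(b["xyz"].round() if hasattr(b["xyz"],"round") else b["xyz"],round(b["score"],2)) for b in boxes_of(t,n)])
p,q=I["top"],I["scene"]
cv2.imwrite("pics/v5.png",np.vstack([cv2.resize(x,(800,300),interpolation=3) for x in(p[130:330,100:633],q[140:340,100:633])])[:,:,::-1])
E
```

```text
tcp_pos: [459.0, -5.3, 192.0]
ee_rot: [-3.137, 0.001, -0.197]
force: [-0.7, 0.5, 0.1]
grip_width: 49.9
grip_force: 0.0
top [(-120, 1, np.float64(7.9)), (-60, 22, np.float64(10.3)), (0, 21, np.float64(10.5)), (60, 175, np.float64(11.0)), (120, 188, np.float64(11.4))]
bracket_left_1 [([528.2, 35.4, 11.2], 0.54), ([488.9, -309.3, 45.9], 0.5), ([497.0, -251.3, 51.8], 0.47)]
bracket_right [([433.5, 304.5, 49.0], 0.47), ([527.4, 35.2, 10.4], 0.28)]
scene [(-120, 143, np.float64(11.8)), (-60, 194, np.float64(12.1)), (0, 193, np.float64(11.9)), (60, 220, np.float64(12.0)), (120, 201, np.float64(11.7))]
bracket_left_1 []
bracket_right [([429.5, 303.9, 39.9], 0.73), ([559.4, -6.5, 9.4], 0.56)]
```

View pics/v5.png

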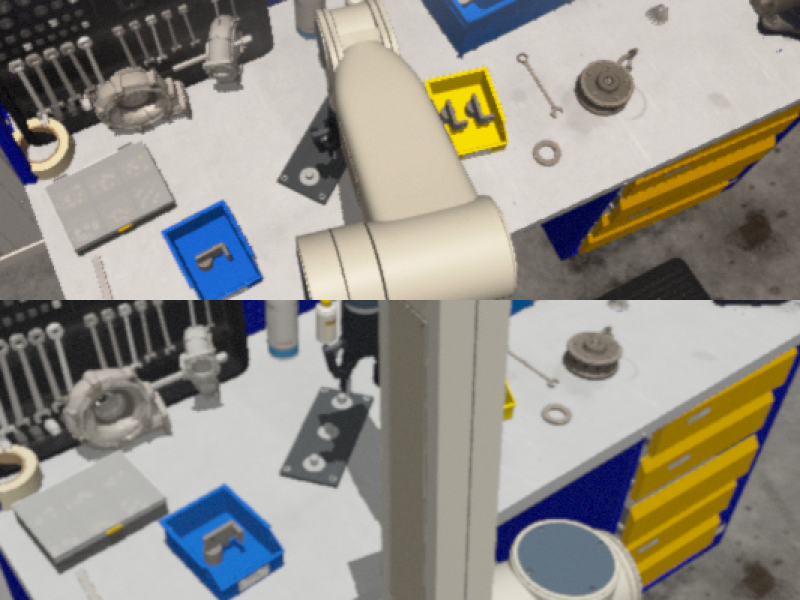

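Both left-hand brackets are in the yellow bin at (468,105), the right-hand one is in the blue bin at (212,255), and the stand is empty and flat on the bench.

```bash
python3 -c "
from rig import hand_in;print(hand_in())"
```

```text
the job is handed in; nothing more can be done
None
```

The brackets are sorted and released, both left-hand ones in the yellow bin and the right-hand one in the blue, handed in at about 31 s of 72 s; but in feeling for the rusted one (far left-hand) I pulled to nearly 15 N and that end of the stand probably lifted 1–2 mm for well under a second, so the "stand down all the time" condition may not have been met, though it lay flat afterwards.

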